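# Put the two probes away in the electrode drawer

## Task

Put the two probes away for the night: lift each out of its stand and push it fully down into the storage vial that fits it in the open drawer - the thick probe into the wide vial, the thin probe into the narrow vial - until its head rests on the rim. When both are in, push the drawer fully home. Keep the probes upright and leave everything else on the bench where it stands.

Things in the scene. Friction and masses are not known exactly. Their poses are not given: they have to be found in the camera images.
- thick_probe: wireless thick probe: a round upright rod, black head 24 mm across and 40 mm tall over a steel shaft 12 mm across and 56 mm long whose last 8 mm taper to 6 mm. Origin on the axis at the underside of the head, z up towards the head. Starts upright in a stand with the head's underside resting on the stand's top; grip it by the head. Mass about 50 g
- thin_probe: wireless thin probe: a round upright rod, black head 16 mm across and 40 mm tall over a steel shaft 8 mm across and 56 mm long whose last 8 mm taper to 2 mm. Origin on the axis at the underside of the head, z up towards the head. Starts upright in a stand with the head's underside resting on the stand's top; grip it by the head. Mass about 30 g
- thick_stand: fixed grey weighted stand that the thick probe is parked in: round foot 64 mm across, column 34 mm across, top 72 mm above the bench, blind bore 14.5 mm wide, 64 mm deep. Origin at the centre of its foot on the bench
- thin_stand: fixed grey weighted stand that the thin probe is parked in: round foot 64 mm across, column 34 mm across, top 72 mm above the bench, blind bore 10.5 mm wide, 64 mm deep. Origin at the centre of its foot on the bench
- wide_vial_mouth (a point): centre of the wide storage vial's mouth, at its rim, 85 mm above the bench; axes as the drawer's. The vial is fixed upright in the drawer: white collar 38 mm across, bore 14 mm wide, 60 mm deep. A probe is fully in when its head rests on the rim. It stands at the left end of the row seen from the handle, 76 mm behind the middle of the front plate and 60 mm off the centre line
- narrow_vial_mouth (a point): centre of the narrow storage vial's mouth, at its rim, 85 mm above the bench; axes as the drawer's. The vial is fixed upright in the drawer: white collar 24 mm across, bore 10 mm wide, 60 mm deep. A probe is fully in when its head rests on the rim. It stands at the right end of the row seen from the handle, 76 mm behind the middle of the front plate and 60 mm off the centre line
- cabinet: fixed white open-fronted cabinet that holds the drawer: 260 mm deep (x), 280 mm wide (y), 152 mm tall, roof underside 140 mm above the bench. Origin at the centre of its underside; its front is at -130 mm along its x. It faces right (towards -y) within about 0.2 rad
- drawer (a joint): how far the drawer is open (m): 0 home, 0.17 fully out; slides out along the cabinet's own -x, 2.5 N friction, stays where left. Front plate 12 mm thick, 276 mm wide, from 10 to 105 mm above the bench; when home its back meets the cabinet's front. Side walls 56 mm above the bench. Between the vials stands a short capped vial (top 64 mm up); a cardboard box (top 50 mm up) lies behind
- drawer_handle (a point): middle of the drawer's steel bar handle, 88 mm above the bench: a level bar along the drawer's y, 110 mm long, about 10 mm thick, standing 35 mm out from the front plate's face; x axis points into the cabinet
- bottle_tall: bystander: white bottle with black cap, 52 mm across, 95 mm tall, origin at the centre of its underside
- bottle_small: bystander: amber jar with black cap, 36 mm across, 62 mm tall, origin at the centre of its underside
- jar_white: bystander: white jar with black cap, 52 mm across, 90 mm tall, origin at the centre of its underside
- jar: bystander: clear jar with white cap, 52 mm across, 50 mm tall, origin at the centre of its underside
- beaker: bystander: glass beaker, 68 mm across, 85 mm tall, origin at the centre of its underside
- tester: bystander: pen-shaped tester lying flat along its x, 160 mm long, 26 mm wide, 18 mm high (reaches 65 mm to -x and 95 mm to +x), origin at the centre of its underside
Not all that is in view belongs to the job. What is shaped like the thick_probe but green is not meant.

How it is judged:
On the way, in this order (a step that is already met when the one before it is completed fails the run):
1. one probe is fully down in its own vial, the drawer still open (((horizontal distance between thick_probe and wide_vial_mouth below 0.004 m and z of thick_probe in the frame of wide_vial_mouth between -0.004 and 0.004 m and angle between thick_probe's own z axis and vertical below 0.1 rad) or (horizontal distance between thin_probe and narrow_vial_mouth below 0.004 m and z of thin_probe in the frame of narrow_vial_mouth between -0.004 and 0.004 m and angle between thin_probe's own z axis and vertical below 0.1 rad)) and value of joint drawer above 0.05 m), for 0.2 s.
2. both probes are fully down in their vials, the drawer still open (horizontal distance between thick_probe and wide_vial_mouth below 0.004 m and z of thick_probe in the frame of wide_vial_mouth between -0.004 and 0.004 m and angle between each of thick_probe, thin_probe's own z axis and vertical below 0.1 rad and horizontal distance between thin_probe and narrow_vial_mouth below 0.004 m and z of thin_probe in the frame of narrow_vial_mouth between -0.004 and 0.004 m and value of joint drawer above 0.05 m), for 0.2 s.
3. the drawer is home (value of joint drawer below 0.004 m), for 0.2 s.
At the end, for the whole second after the job is handed in: The thick probe stands in the wide vial and the thin probe in the narrow vial, each within 4 mm of the mouth's centre, its head's underside within 4 mm of the rim and tilted less than 0.1 rad; the drawer is within 4 mm of fully home; both probes are at rest (horizontal distance between thick_probe and wide_vial_mouth below 0.004 m and z of thick_probe in the frame of wide_vial_mouth between -0.004 and 0.004 m and angle between each of thick_probe, thin_probe's own z axis and vertical below 0.1 rad and horizontal distance between thin_probe and narrow_vial_mouth below 0.004 m and z of thin_probe in the frame of narrow_vial_mouth between -0.004 and 0.004 m and value of joint drawer below 0.004 m and linear speed of each of thick_probe, thin_probe below 0.03 m/s); the robot touches nothing.
It fails at once if a probe is tipped more than 0.8 rad from upright (angle between any of thick_probe, thin_probe's own z axis and vertical above 0.8 rad).
It fails at once if a bystander is moved more than 25 mm or knocked over (distance of any of bottle_tall, bottle_small, jar_white, jar, beaker, tester from where it was at the start of the episode above 0.025 m or angle between any of bottle_tall, bottle_small, jar_white, jar, beaker, tester's own z axis and vertical above 0.6 rad).
It also fails if it takes over 72 s, if anything falls off the work surface, if the arm or the gripper's body presses on something with over 40 N, if the wrist force passes 120 N, or if a joint passes its speed limit or range.

## Robot

A 6-joint arm with a two-finger parallel gripper is mounted at the origin on the work surface. World frame = base frame: x ahead of the robot, y to its left, z up, the work surface at z = 0. Lengths are in m, angles in rad, forces in N, time in s.
With the tool pointing down it reaches from about 0.375 to 0.975 m from the base axis. Payload 3.8 kg.
Tool frame: the origin (TCP) lies midway between the tips of the shut fingers; the grasp point (between the pads) lies 19 mm behind it; z points along the fingers, y is the line along which they close (so a half turn about z gives the same grasp; the last joint's range is limited). The gripper opens to 85 mm and grips with 20 to 120 N. Pads are 22 mm wide; open, the fingers measure 114 mm over their backs; the gripper's body (76 mm by 85 mm) begins 54 mm behind the grasp point. The pads swing forward as they close: fully open they stand 13 mm farther back than shut.
Start: joints at [-1.139, 0.264, 1.604, -0, 1.274, -0.037], TCP at [0.305, -0.602, 0.231] pointing down, gripper open.
Joint ranges: [-2.63, 2.63], [-0.94, 2.18], [0.31, 2.57], [-1.31, 4.45], [0, 2.66], [-2.55, 2.55]. Speed limits (rad/s): [2.57, 2.57, 3.14, 3.14, 3.14, 3.14].

## Interface

Orientations are given as a rotation vector (axis times angle).
In Python, from workcell import * gives the robot as it stands. The module is installed in compiled form; this text tells all that it offers.
- The arm moves only by the tool apply_moves, never from a script. Its arguments are lists of equal length, an entry for each row: "fingers": the opening, from 0 (shut) to 1 (fully open); "travel": the shift along the tool's x, y, z normalised to -1 to 1, where 1 is 0.05 m, a list of three; "rotation": the turn, a rotation vector about the tool's x, y, z normalised to -1 to 1, where 1 is 6 degrees, a list of three. In form: {"fingers": [fingers, ...], "travel": [[dx, dy, dz], ...], "rotation": [[ax, ay, az], ...]}. A call has 1 to 12 rows; each row shifts and turns the commanded pose from where the row before left it, along the tool's axes as they then stand; what a row does not reach is not made up. A row lasts 1/10 s, in which the tool goes at most 50 mm and 8.59 degrees, less where a joint would pass 70% of its speed; a pose out of reach is approached as far as the arm can. A call with a number of a shift or a turn outside -1 to 1 is refused whole. A call with a gripper value outside its range is refused whole. The fingers move at their own pace and stop on an object; "newtons" is the grip in N (left out, the last holds). Time passes only in rows, so rows that do not move let the fingers close. It gives the time, the measured TCP pose, the force, the opening and the grip force at its end, in the units of the state.
- read_state(): the state, without advancing time (a new reading comes with each control period).
- read_camera(name): name is "scene" or "side" or "wrist"; returns a dict with "image" (480x640x3 uint8, red, green, blue), "fx", "fy", "cx", "cy" (pixels), "k1" (the pictures are not rectified: a ray, as slopes to the right and down, at radius r is drawn at 1 + k1 r^2 times it, then the intrinsics apply), "extrinsics" (4x4, takes a point from world to camera coordinates). Camera axes: x right, y down, z forward; pixel columns grow to the right and rows downward; lengths in m; the calibration is good to about 2 mm. A picture is of the moment at which its call begins. There is no depth.
- finish_job(): hands the job in; it is judged then, once.
Trained networks look in the newest picture that a camera, given by its name, has taken for a name from the list of things; names that differ only in an ending like _2 or _b are one class to them, and where a whole thing is asked for, a point or a joint stands for the part that bears it (a point fixed in the world has none). Each returns a list of dicts, best first, with "p" (0 to 1); they miss things now and then, are a little off and sometimes report something else, mostly with a low value. They report only what shows in the picture. A call takes as long as a camera call. They do not tell look-alikes from the thing itself.
- regions_of(camera, name): "mask" (480x640 bool, what is visible of it) and "bbox" ([left, top, width, height] in pixels, round what is visible of it).
- tip_of(camera, name): "location" ([column, row] in pixels: a listed point, or the origin of a listed thing).
The state is a dict: "time": time; "q": joint angles; "joint_vel": joint speeds; "joint_torque": joint torques, N m; "tool_pos": TCP position; "tcp_rot": TCP orientation; "wrist_force": force on the tool from outside, world axes, zero at the start; "torque": the same for the moment, N m; "width": opening from 0.0 (shut) to 1.0 (fully open); "grip_force": force on a finger pad.
Only numpy, scipy, OpenCV 4.12 (cv2) and the standard library are available. Lean on these libraries where they do the work, as an engineer would, in place of code of your own. Each camera call takes 0.05 s, during which the arm holds its last target. There are 200 camera calls.

## Working session

There is one attempt and no reset: what is moved stays moved. The work goes in short steps, Python scripts to look and compute and a tool call to move; the robot and the scene stay as the last step left them, time stands still between calls to the robot, and variables do not carry over. Pictures are saved under pics/ and viewed, at most 10 in all, crops included, and the job is handed in when it is done.

Besides the shell and the picture viewer there is one more tool, called after "Call:" in YAML: its name, and indented under it one key for each argument. apply_moves: Moves the arm, as the interface text tells. Scaled input: -1 to 1 covers 0.05 m each way for a shift and 6 degrees each way for a turn. Its arguments: {"type":"object","properties":{"fingers":{"type":"array","items":{"type":"number"}},"travel":{"type":"array","items":{"type":"array","items":{"type":"number"}}},"rotation":{"type":"array","items":{"type":"array","items":{"type":"number"}}},"newtons":{"type":"number"}},"required":["fingers","travel","rotation"]}

```bash
mkdir -p pics
cat > h.py <<'E'
from workcell import *
import numpy as np, cv2
def und(c,px):
    u=np.array([(px[0]-c['cx'])/c['fx'],(px[1]-c['cy'])/c['fy']]);v=u.copy()
    for _ in range(20): v=u/(1+c['k1']*(v@v))
    return v
def ray(c,px):
    E=np.array(c['extrinsics']);R,t=E[:3,:3],E[:3,3]
    d=R.T@np.r_[und(c,px),1];return -R.T@t,d/np.linalg.norm(d)
def at_z(c,px,z):
    o,d=ray(c,px);return o+d*(z-o[2])/d[2]
def proj(c,p):
    E=np.array(c['extrinsics']);q=E[:3,:3]@np.array(p)+E[:3,3];v=q[:2]/q[2];v=v*(1+c['k1']*(v@v))
    return np.array([c['cx']+c['fx']*v[0],c['cy']+c['fy']*v[1]])
def tri(rs):
    A=sum(np.eye(3)-np.outer(d,d) for o,d in rs);b=sum((np.eye(3)-np.outer(d,d))@o for o,d in rs)
    return np.linalg.solve(A,b)
E
python3 - <<'E'
from h import *
np.set_printoptions(precision=4,suppress=True)
s=read_state();print(s['time'],s['tool_pos'],s['tcp_rot'],s['width'])
Z=dict(thick_probe=.072,thin_probe=.072,thick_stand=0,thin_stand=0,wide_vial_mouth=.085,narrow_vial_mouth=.085,drawer_handle=.088,cabinet=0,bottle_tall=0,bottle_small=0,jar_white=0,jar=0,beaker=0,tester=0)
for n in ['scene','side','wrist']:
    c=read_camera(n);cv2.imwrite(f'pics/{n}0.png',c['image'][:,:,::-1])
    print(n,'cam at',ray(c,(320,240))[0])
    for k,z in Z.items():
        for r in tip_of(n,k)[:3]:
            if r['p']>.2: print(' ',k,round(r['p'],2),np.array(r['location']).round(1),at_z(c,r['location'],z)[:2])
E
```

```text
0.0 [ 0.3047 -0.6015  0.23  ] [-3.0536 -0.7291  0.0007] 1.0003644056242744
scene cam at [1.2226 0.4567 0.9923]
  thick_probe 0.69 [249.8 234.4] [ 0.644  -0.2295]
  thick_probe 0.66 [250.4 203.4] [ 0.5647 -0.3056]
  thick_probe 0.22 [333.  237.3] [ 0.5235 -0.0694]
  thin_probe 0.34 [332.1 239.4] [ 0.5303 -0.0667]
  thick_stand 0.56 [254.2 221.2] [ 0.5565 -0.3085]
  thin_stand 0.66 [288.5 208.9] [ 0.4627 -0.27  ]
  wide_vial_mouth 0.87 [387.7 246.2] [0.4744 0.0538]
  narrow_vial_mouth 0.81 [349.2 283.7] [0.6203 0.052 ]
  drawer_handle 0.81 [335.2 238.3] [ 0.5349 -0.0542]
  bottle_tall 0.75 [222.2 260.6] [ 0.7068 -0.2724]
  bottle_small 0.51 [229.8 191.6] [ 0.5154 -0.4441]
  jar_white 0.67 [255.7 313. ] [ 0.7673 -0.0983]
  jar 0.92 [253.3 286.4] [ 0.7157 -0.1562]
  beaker 0.86 [208. 231.] [ 0.6596 -0.3758]
side cam at [ 0.4545 -0.8129  0.6822]
  thick_probe 0.84 [339.  306.6] [ 0.5545 -0.2511]
  thick_probe 0.77 [373.8 306.1] [ 0.6179 -0.2606]
  thick_probe 0.71 [346.6 333.3] [ 0.5566 -0.3152]
  thin_probe 0.59 [291.2 319.9] [ 0.4644 -0.2688]
  thick_stand 0.77 [347.7 360. ] [ 0.559  -0.3182]
  thin_stand 0.7 [291.6 346.3] [ 0.4603 -0.2703]
  thin_stand 0.4 [349.5 360.7] [ 0.562  -0.3202]
  wide_vial_mouth 0.72 [289.3 210.4] [0.4903 0.0571]
  narrow_vial_mouth 0.87 [341.5 211. ] [0.6104 0.0334]
  drawer_handle 0.8 [317.  240.7] [ 0.5386 -0.0708]
  drawer_handle 0.7 [289.8 348.9] [ 0.4562 -0.3451]
  cabinet 0.93 [316.6 190.8] [0.5808 0.2653]
  bottle_tall 0.55 [420.1 327.9] [ 0.713  -0.2672]
  bottle_small 0.78 [337.4 424.2] [ 0.519  -0.4389]
  jar_white 0.65 [424.4 269.2] [ 0.7759 -0.1047]
  jar 0.63 [404.3 285.6] [ 0.7162 -0.1479]
  beaker 0.96 [414.5 381. ] [ 0.666  -0.3813]
  beaker 0.52 [420.8 328. ] [ 0.7143 -0.2677]
  tester 0.63 [236.4 191.5] [0.354  0.3026]
wrist cam at [ 0.3789 -0.5653  0.3736]
```

View pics/scene0.png

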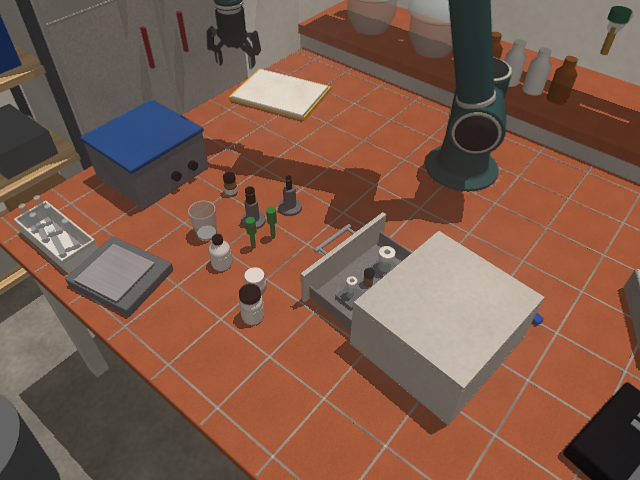

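View pics/side0.png

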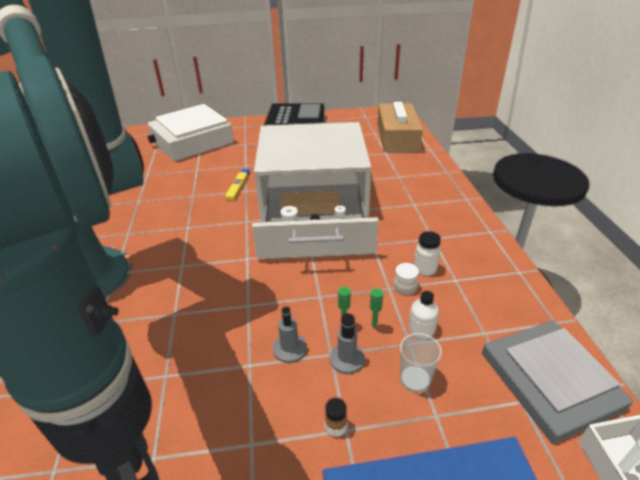

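The black-headed probes in grey stands are the wanted ones. In the scene view the thick one is at (250,195) and the thin one at (289,185); in the side view they are at (347,325) and (287,317). The look-alikes are green: scene (251,228) and (271,215), side (344,300) and (376,300). A close crop follows, along with mask-based triangulation.

Run:
```python
from h import *
np.set_printoptions(precision=4,suppress=True)
C={n:read_camera(n) for n in ['scene','side']}
a=cv2.resize(C['scene']['image'][165:305,200:420],None,fx=3.6,fy=3.6,interpolation=2)[:500,:792]
b=cv2.resize(C['side']['image'][195:375,250:450],None,fx=2.5,fy=2.5,interpolation=2)
a=cv2.resize(a,(480,300));b=cv2.resize(b,(310,300))
cv2.imwrite('pics/crop.png',np.hstack([a,b])[:,:,::-1])
for n in C:
    print(n,C[n]['fx'])
    for k in ['thick_probe','thin_probe']:
        for r in regions_of(n,k)[:4]:
            m=r['mask'];ys,xs=np.nonzero(m);col=C[n]['image'][m].mean(0)
            print(' ',k,round(r['p'],2),r['bbox'],len(xs),'rgb',col.round(),at_z(C[n],(xs.mean(),ys.mean()),.092)[:2])
    for k in ['wide_vial_mouth','narrow_vial_mouth','drawer_handle']:
        for r in tip_of(n,k)[:1]: print(' ',k,r['location'])
# dark-head blobs, by threshold near the networks' hits
for n,bx in (('scene',[(242,183,260,216),(280,172,298,200)]),('side',[(338,312,358,345),(280,305,295,328)])):
    for x0,y0,x1,y1 in bx:
        g=C[n]['image'][y0:y1,x0:x1].max(2);ys,xs=np.nonzero(g<45)
        print(n,len(xs),xs.min()+x0,xs.max()+x0,ys.min()+y0,ys.max()+y0,at_z(C[n],(xs.mean()+x0,ys.mean()+y0),.092)[:2])
```

```text
scene 529.5170613700653
  thick_probe 0.73 [245.0, 188.3, 10.2, 19.2] 161 rgb [51. 33. 28.] [ 0.5565 -0.313 ]
  thick_probe 0.72 [264.9, 207.2, 12.7, 27.3] 223 rgb [57. 80. 42.] [ 0.5868 -0.2102]
  thick_probe 0.6 [247.0, 220.3, 11.4, 26.6] 230 rgb [57. 80. 43.] [ 0.6428 -0.2242]
  thin_probe 0.43 [283.5, 178.0, 7.8, 11.6] 82 rgb [52. 34. 29.] [ 0.4588 -0.2693]
  wide_vial_mouth [387.8, 247.8]
  narrow_vial_mouth [350.6, 280.5]
  drawer_handle [332.7, 236.5]
side 447.886041652342
  thick_probe 0.85 [339.8, 310.8, 16.0, 27.4] 336 rgb [55. 48. 46.] [ 0.5571 -0.3147]
  thick_probe 0.73 [366.5, 285.7, 15.9, 40.6] 385 rgb [ 76. 114.  64.] [ 0.616  -0.2759]
  thick_probe 0.71 [333.8, 287.7, 16.5, 28.4] 319 rgb [ 77. 117.  67.] [ 0.5621 -0.2523]
  thick_probe 0.68 [251.1, 183.5, 126.1, 74.9] 7695 rgb [138. 130. 119.] [ 0.5402 -0.009 ]
  thin_probe 0.51 [281.9, 303.5, 10.0, 24.8] 181 rgb [68. 56. 52.] [ 0.4554 -0.2762]
  wide_vial_mouth [288.9, 208.0]
  narrow_vial_mouth [340.7, 208.5]
  drawer_handle [318.1, 238.2]
scene 47 245 254 188 203 [ 0.5619 -0.3082]
scene 15 286 291 177 188 [ 0.463  -0.2671]
side 175 343 353 315 337 [ 0.5579 -0.3181]
side 62 284 290 309 324 [ 0.4565 -0.2823]
```

View pics/crop.png

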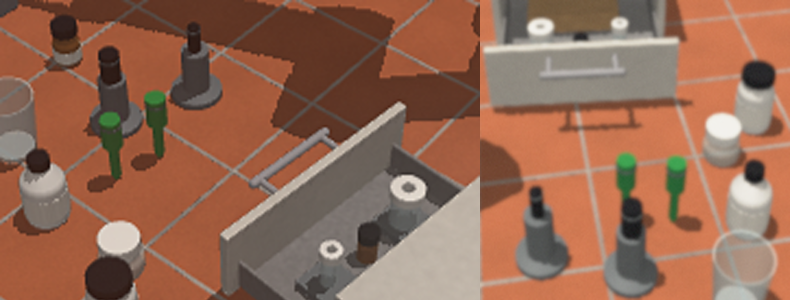

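The crop confirms it: the black-headed probes stand in grey stands, thick on the left at crop (108,75) and thin at crop (194,40). The two free-standing green ones at crop (112,140) and (155,120) are decoys. I'll move above the thick probe and line up with the drawer.

Call:
apply_moves:
  fingers: [1,1,1,1,1,1,1,1,1,1]
  travel:
    - [0.7,-0.3,-0.05]
    - [0.7,-0.3,-0.05]
    - [0.7,-0.3,-0.05]
    - [0.7,-0.3,-0.05]
    - [0.7,-0.3,-0.05]
    - [0.7,-0.3,-0.05]
    - [0.7,-0.3,-0.05]
    - [0.7,-0.3,-0.05]
    - [0.7,-0.3,-0.05]
    - [0.7,-0.3,-0.05]
  rotation:
    - [0,0,0]
    - [0,0,0]
    - [0,0,0]
    - [0,0,0]
    - [0,0,0]
    - [0,0,0]
    - [0,0,0]
    - [0,0,0]
    - [0,0,0]
    - [0,0,0]

```text
time: 3.85
tool_pos: [0.5503, -0.3089, 0.2566]
tcp_rot: [3.055, 0.73, 0.0]
wrist_force: [-0.3, -0.1, -1.1]
width: 1.005
grip_force: 0.0
```

Call:
apply_moves:
  fingers: [0.6,0.6,0.6,0.6,0.6,0.6,0.6,0.6,0.6,0.6,0.6,0.6]
  travel:
    - [0,0,0]
    - [0,0,0]
    - [0,0,0]
    - [0,0,0]
    - [0,0,0]
    - [0,0,0]
    - [0,0,0]
    - [0,0,0]
    - [0,0,0]
    - [0,0,0]
    - [0,0,0]
    - [0,0,0]
  rotation:
    - [0,0,-0.8]
    - [0,0,-0.8]
    - [0,0,-0.8]
    - [0,0,-0.8]
    - [0,0,-0.8]
    - [0,0,-0.8]
    - [0,0,-0.8]
    - [0,0,-0.8]
    - [0,0,-0.8]
    - [0,0,-0.8]
    - [0,0,-0.8]
    - [0,0,-0.8]

```text
time: 5.05
tool_pos: [0.5494, -0.3102, 0.2563]
tcp_rot: [2.323, 2.115, 0.0]
wrist_force: [-0.4, -0.4, -0.3]
width: 0.598
grip_force: 0.0
```

```bash
cat >> h.py <<'E'
from scipy.spatial.transform import Rotation as Rn
def to(p,yaw=None):
    """tool-frame travel units from the present pose to world point p; turn units for y_tool at angle yaw (deg)"""
    s=read_state();R=Rn.from_rotvec(s['tcp_rot']).as_matrix()
    d=R.T@(np.array(p)-s['tool_pos'])/.05
    print('t',round(s['time'],2),'tcp',np.round(s['tool_pos'],4),'yaw',np.degrees(np.arctan2(R[1,1],R[0,1])).round(2),'z',R[:,2].round(4),'w',round(s['width'],3),'F',np.round(s['wrist_force'],1),'units',d.round(3))
E
python3 - <<'E'
from h import *
np.set_printoptions(precision=4,suppress=True)
to([.558,-.313,.25])
c=read_camera('wrist');cv2.imwrite('pics/w1.png',c['image'][:,:,::-1])
for k in ['thick_probe','thin_probe']:
    for r in regions_of('wrist',k)[:4]:
        ys,xs=np.nonzero(r['mask']);print(k,round(r['p'],2),r['bbox'],at_z(c,(xs.mean(),ys.mean()),.092))
    for r in tip_of('wrist',k)[:4]: print(k,'tip',round(r['p'],2),r['location'],at_z(c,r['location'],.072))
for k in ['thick_stand','thin_stand']:
    for r in tip_of('wrist',k)[:2]: print(k,'tip',round(r['p'],2),r['location'],at_z(c,r['location'],0))
E
```

```text
t 5.05 tcp [ 0.5494 -0.3102  0.2563] yaw -5.34 z [ 0.0001 -0.     -1.    ] w 0.598 F [-0.4 -0.4 -0.3] units [-0.04   0.176  0.127]
thick_probe 0.97 [311.5, 111.6, 29.0, 32.3] [ 0.5671 -0.2335  0.092 ]
thick_probe 0.83 [308.1, 203.8, 28.3, 37.0] [ 0.5585 -0.3152  0.092 ]
thick_probe 0.79 [370.2, 119.8, 37.8, 34.8] [ 0.6223 -0.2471  0.092 ]
thick_probe tip 0.78 [386.5, 136.5] [ 0.6234 -0.2473  0.072 ]
thick_probe tip 0.77 [322.5, 215.9] [ 0.5597 -0.3156  0.072 ]
thick_probe tip 0.7 [324.2, 130.2] [ 0.5679 -0.2367  0.072 ]
thin_probe 0.87 [190.8, 173.9, 25.6, 24.5] [ 0.4568 -0.2733  0.092 ]
thin_probe tip 0.93 [211.0, 181.5] [ 0.4584 -0.2725  0.072 ]
thick_stand tip 0.76 [322.1, 198.7] [ 0.5613 -0.3141  0.    ]
thin_stand tip 0.83 [226.7, 173.4] [ 0.4559 -0.2748  0.    ]
```

View pics/w1.png

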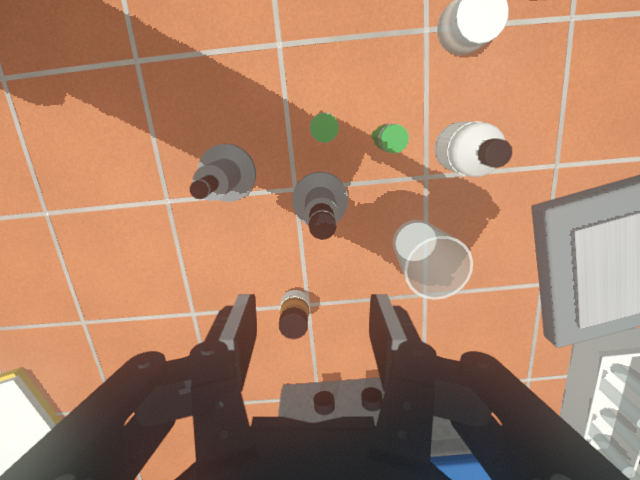

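The wrist picture shows the thick probe's head at (322,220) over its stand and the thin probe's at (204,185). The green ones are at (324,127) and (392,138). There's nothing under the fingers, so I'll centre on the thick probe and descend.

Run:
```python
from h import *
to([.559,-.315,.077])
c=read_camera('wrist')
for z in (.072,.112): print(z,proj(c,[.559,-.315,z]).round(1),proj(c,[.4575,-.273,z]).round(1))
im=c['image']
for x0,y0,x1,y1 in [(300,190,345,245),(185,160,225,205)]:
    ys,xs=np.nonzero(im[y0:y1,x0:x1].max(2)<75);pts=np.c_[xs+x0,ys+y0].astype(np.float32);print(len(pts),cv2.minAreaRect(pts))
```

```text
t 5.4 tcp [ 0.5494 -0.3102  0.2562] yaw -5.6 z [-1.e-04  1.e-04 -1.e+00] w 0.601 F [ 0.4  0.2 -0.3] units [-0.077  0.201  3.585]
0.072 [321.8 215.3] [210.  182.5]
0.112 [322.9 227.2] [196.6 190.5]
2 ((325.5, 205.5), (7.6157732009887695, 0.0), -156.80140686035156)
0 ((0.0, 0.0), (0.0, 0.0), 0.0)
```

Call:
apply_moves:
  fingers: [0.6,0.6,0.6,0.6,0.6,0.6,0.6,0.6,0.6,0.6]
  travel:
    - [-0.08,0.2,0]
    - [0,0,0.5]
    - [0,0,0.5]
    - [0,0,0.5]
    - [0,0,0.5]
    - [0,0,0.5]
    - [0,0,0.5]
    - [0,0,0.4]
    - [0,0,0.2]
    - [0,0,0]
  rotation:
    - [0,0,0]
    - [0,0,0]
    - [0,0,0]
    - [0,0,0]
    - [0,0,0]
    - [0,0,0]
    - [0,0,0]
    - [0,0,0]
    - [0,0,0]
    - [0,0,0]

```text
time: 6.45
tool_pos: [0.5582, -0.3146, 0.0743]
tcp_rot: [-2.324, -2.109, 0.001]
wrist_force: [-0.0, 0.0, -0.2]
width: 0.602
grip_force: 0.0
```

Call:
apply_moves:
  fingers: [0.1,0.1,0.1,0.1,0.1,0.1,0.1,0.1]
  newtons: 40
  travel:
    - [0,0,0]
    - [0,0,0]
    - [0,0,0]
    - [0,0,0]
    - [0,0,0]
    - [0,0,0]
    - [0,0,0]
    - [0,0,0]
  rotation:
    - [0,0,0]
    - [0,0,0]
    - [0,0,0]
    - [0,0,0]
    - [0,0,0]
    - [0,0,0]
    - [0,0,0]
    - [0,0,0]

```text
time: 7.25
tool_pos: [0.559, -0.3158, 0.0781]
tcp_rot: [2.325, 2.111, -0.001]
wrist_force: [-4.8, -0.3, 6.1]
width: 0.269
grip_force: 39.3
```

Call:
apply_moves:
  fingers: [0.1,0.1,0.1,0.1,0.1,0.1,0.1,0.1,0.1,0.1]
  travel:
    - [0,0,-0.1]
    - [0,0,-0.3]
    - [0,0,-0.4]
    - [0,0,-0.4]
    - [0,0,-0.4]
    - [0,0,-0.4]
    - [0,0,-0.4]
    - [0,0,-0.4]
    - [0,0,-0.4]
    - [0,0,0]
  rotation:
    - [0,0,0]
    - [0,0,0]
    - [0,0,0]
    - [0,0,0]
    - [0,0,0]
    - [0,0,0]
    - [0,0,0]
    - [0,0,0]
    - [0,0,0]
    - [0,0,0]

```text
time: 8.25
tool_pos: [0.5617, -0.3164, 0.242]
tcp_rot: [2.319, 2.106, 0.005]
wrist_force: [0.7, 0.3, 0.5]
width: 0.269
grip_force: 39.2
```

Call:
apply_moves:
  fingers: [0.1,0.1,0.1,0.1,0.1,0.1,0.1,0.1,0.1,0.1,0.1,0.1]
  travel:
    - [0.3,-0.07,0]
    - [0.6,-0.07,0]
    - [0.6,-0.07,0]
    - [0.6,-0.07,0]
    - [0.6,-0.07,0]
    - [0.6,-0.07,0]
    - [0.6,-0.07,0]
    - [0.6,-0.07,0]
    - [0.6,-0.07,0]
    - [0.6,-0.07,0]
    - [0.6,-0.07,0]
    - [0.3,-0.07,0]
  rotation:
    - [0,0,0]
    - [0,0,0]
    - [0,0,0]
    - [0,0,0]
    - [0,0,0]
    - [0,0,0]
    - [0,0,0]
    - [0,0,0]
    - [0,0,0]
    - [0,0,0]
    - [0,0,0]
    - [0,0,0]

```text
time: 9.45
tool_pos: [0.5474, 0.0202, 0.2346]
tcp_rot: [-2.322, -2.112, 0.002]
wrist_force: [0.4, -0.3, 0.1]
width: 0.271
grip_force: 39.2
```

Run:
```python
from h import *
np.set_printoptions(precision=4,suppress=True)
to([.483,.056,.23])
c=read_camera('wrist');cv2.imwrite('pics/w2.png',c['image'][:,:,::-1])
for k in ['wide_vial_mouth','narrow_vial_mouth','drawer_handle']:
    for r in tip_of('wrist',k)[:2]: print(k,'tip',round(r['p'],2),r['location'],at_z(c,r['location'],.088 if 'h' ==k[7:8] else .085))
    for r in regions_of('wrist',k)[:2]: print(k,'reg',round(r['p'],2),r['bbox'])
for r in regions_of('wrist','thick_probe')[:2]: print('held?',round(r['p'],2),r['bbox'])
```

```text
t 9.45 tcp [0.5474 0.0202 0.2346] yaw -5.42 z [-0.0027  0.0011 -1.    ] w 0.271 F [ 0.4 -0.3  0.1] units [ 0.59  -1.35   0.097]
wide_vial_mouth tip 0.57 [241.1, 183.8] [0.4915 0.0584 0.085 ]
wide_vial_mouth reg 0.85 [151.3, 79.7, 321.4, 235.2]
narrow_vial_mouth tip 0.65 [378.4, 185.5] [0.6061 0.0461 0.085 ]
narrow_vial_mouth reg 0.63 [149.5, 82.0, 321.6, 229.9]
drawer_handle tip 0.54 [382.7, 186.2] [0.6091 0.0457 0.088 ]
drawer_handle reg 0.79 [148.7, 78.2, 327.0, 235.3]
held? 0.89 [282.7, 251.6, 62.2, 127.0]
held? 0.48 [147.6, 77.4, 326.3, 236.6]
```

View pics/w2.png

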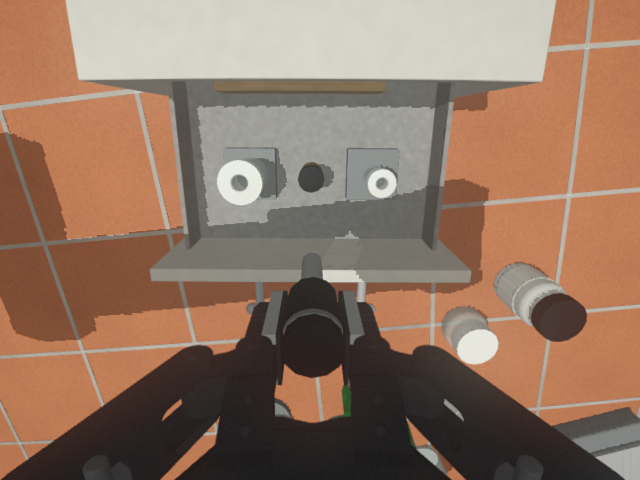

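The wrist picture shows the thick probe held upright with its tip at (312,257). The wide collar is at (240,183) and the narrow one at (382,183), with the drawer about fully open. I'll measure the collars precisely.

```bash
cat > m.py <<'E'
from h import *
np.set_printoptions(precision=4,suppress=True)
def collars(boxes,c):
    im=c['image'].min(2);out=[]
    for x0,y0,x1,y1 in boxes:
        m=(im[y0:y1,x0:x1]>140).astype(np.uint8)
        n,l,st,ce=cv2.connectedComponentsWithStats(m);i=1+st[1:,4].argmax()
        ct=max(cv2.findContours((l==i).astype(np.uint8),0,1)[0],key=cv2.contourArea)
        e=cv2.fitEllipse(cv2.convexHull(ct));px=np.array(e[0])+[x0,y0]
        out.append(at_z(c,px,.085));print('collar',px.round(1),np.round(e[1],1),out[-1])
    return out
E
python3 - <<'E'
from m import *
c=read_camera('wrist');s=read_state()
a,b=collars([(205,145,275,220),(350,155,410,210)],c)
d=b-a;print('dist',np.linalg.norm(d[:2]),'yaw',np.degrees(np.arctan2(d[1],d[0])))
R=Rn.from_rotvec(s['tcp_rot']).as_matrix();p=np.array(s['tool_pos'])
print('TCP',p)
for h in (.0,.05,.06,-.04): print(h,proj(c,p+R[:,2]*h).round(1))
im=c['image'];r=[r for r in regions_of('wrist','thick_probe') if r['bbox'][2]<100][0]
ys,xs=np.nonzero(r['mask'])
for y in (256,260,264,270,276,282,290,300,320,340,360): 
    q=xs[ys==y]
    if len(q): print(y,q.min(),q.max())
E
```

```text
collar [236.3 180.6] [ 80.4 117.9] [0.4897 0.0574 0.085 ]
collar [394.5 174.5] [38.8 66.2] [0.6223 0.0494 0.085 ]
dist 0.1327895357466827 yaw -3.4410587901174963
TCP [0.5491 0.0164 0.2362]
0.0 [310.2 308.7]
0.05 [310.8 266.2]
0.06 [310.8 259.9]
-0.04 [309.4 366. ]
256 304 318
260 302 320
264 302 321
270 302 321
276 301 322
282 297 328
290 289 334
300 288 336
320 285 339
340 283 343
360 284 342
```

```bash
sed -i 's/>140/>T/; s/boxes,c)/boxes,c,T=185)/' m.py
python3 - <<'E'
from m import *
c=read_camera('wrist')
for T in (175,200):
    a,b=collars([(205,145,275,220),(355,155,410,210)],c,T)
    d=b-a;print('dist',np.linalg.norm(d[:2]),'yaw',np.degrees(np.arctan2(d[1],d[0])))
print(c['image'][183,210:270:4].min(1),c['image'][183,360:404:3].min(1))
for i in range(4): s=read_state();print(s['tool_pos']); read_camera('wrist')
E
```

```text
collar [235.9 177.8] [43.8 46.8] [0.4899 0.0599 0.085 ]
collar [378.4 178.1] [27.9 29.2] [0.6089 0.0478 0.085 ]
dist 0.11961989241794298 yaw -5.787135797752549
collar [236.  177.7] [43.  45.9] [0.4899 0.0599 0.085 ]
collar [378.4 177.9] [27.2 28.5] [0.6089 0.048  0.085 ]
dist 0.11953293663482165 yaw -5.723443982742428
[159 168 227 227 227 149 127 135 132 225 225 225 205  98 100] [141 139 227 226 223 162 139 158 218 220 221 133 146 146 148]
[0.5492 0.0166 0.2363]
[0.5491 0.0167 0.2363]
[0.5492 0.0168 0.2363]
[0.5491 0.0169 0.2363]
```

Run:
```python
from m import *
to([.4895,.0600,.165])
```

```text
t 10.2 tcp [0.5491 0.0171 0.2363] yaw -5.57 z [ 0. -0. -1.] w 0.27 F [ 0.4  0.4 -0.9] units [ 0.739 -1.27   1.426]
```

Call:
apply_moves:
  fingers: [0.1,0.1,0.1,0.1,0.1,0.1,0.1,0.1,0.1,0.1,0.1]
  travel:
    - [0.2,-0.32,0]
    - [0.2,-0.32,0]
    - [0.2,-0.32,0]
    - [0.14,-0.31,0]
    - [0,0,0.3]
    - [0,0,0.3]
    - [0,0,0.3]
    - [0,0,0.3]
    - [0,0,0.22]
    - [0,0,0]
    - [0,0,0]
  rotation:
    - [0,0,0]
    - [0,0,0]
    - [0,0,0]
    - [0,0,0]
    - [0,0,0]
    - [0,0,0]
    - [0,0,0]
    - [0,0,0]
    - [0,0,0]
    - [0,0,0]
    - [0,0,0]

```text
time: 11.3
tool_pos: [0.4894, 0.0601, 0.1648]
tcp_rot: [-2.326, -2.111, 0.001]
wrist_force: [-0.5, -0.1, -0.7]
width: 0.269
grip_force: 39.3
```

Run:
```python
from m import *
for i in range(3): c=read_camera('wrist')
to([.4895,.0600,.165])
s=read_state();p=np.array(s['tool_pos'])
print('tip pred',proj(c,p-[0,0,.061]).round(1),'hole pred',proj(c,[.4898,.06,.085]).round(1))
im=c['image'];y0=170;x0=250;crop=im[170:330,220:400]
cv2.imwrite('pics/w3.png',cv2.resize(crop,None,fx=3.5,fy=3.5,interpolation=2)[:,:,::-1])
```

```text
t 11.45 tcp [0.4903 0.0603 0.1662] yaw -5.55 z [ 0.0016  0.0001 -1.    ] w 0.267 F [ 0.1 -0.   0.2] units [-0.007 -0.015  0.023]
tip pred [310.7 259.5] hole pred [310.2 248.8]
```

View pics/w3.png

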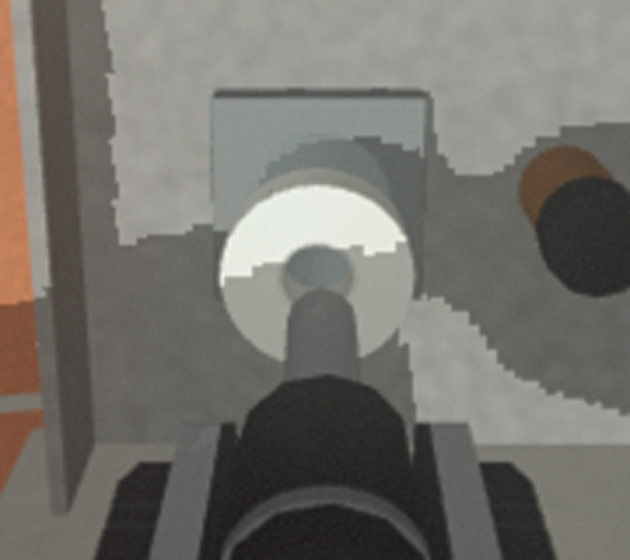

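The close crop shows the tip at (321,293), about 1.4 px right of the collar centre (316,272). I'll correct by about 0.7 mm and insert.

Call:
apply_moves:
  fingers: [0.1,0.1,0.1,0.1,0.1,0.1,0.1,0.1,0.1,0.1]
  travel:
    - [0.01,-0.015,0]
    - [0,0,0.15]
    - [0,0,0.15]
    - [0,0,0.15]
    - [0,0,0.15]
    - [0,0,0.15]
    - [0,0,0.15]
    - [0,0,0.15]
    - [0,0,0.1]
    - [0,0,0]
  rotation:
    - [0,0,0]
    - [0,0,0]
    - [0,0,0]
    - [0,0,0]
    - [0,0,0]
    - [0,0,0]
    - [0,0,0]
    - [0,0,0]
    - [0,0,0]
    - [0,0,0]

```text
time: 12.45
tool_pos: [0.4885, 0.0607, 0.1068]
tcp_rot: [-2.326, -2.111, 0.001]
wrist_force: [1.9, -2.7, -2.6]
width: 0.272
grip_force: 39.2
```

Call:
apply_moves:
  fingers: [0.1,0.1,0.1,0.1,0.1]
  travel:
    - [0,0,0.07]
    - [0,0,0.07]
    - [0,0,0.07]
    - [0,0,0.05]
    - [0,0,0]
  rotation:
    - [0,0,0]
    - [0,0,0]
    - [0,0,0]
    - [0,0,0]
    - [0,0,0]

```text
time: 12.95
tool_pos: [0.4887, 0.0609, 0.0943]
tcp_rot: [-2.326, -2.111, -0.0]
wrist_force: [1.2, -1.6, -2.3]
width: 0.273
grip_force: 39.3
```

Call:
apply_moves:
  fingers: [0.1,0.1,0.1,0.1]
  travel:
    - [0,0,0.02]
    - [0,0,0.02]
    - [0,0,0]
    - [0,0,0]
  rotation:
    - [0,0,0]
    - [0,0,0]
    - [0,0,0]
    - [0,0,0]

```text
time: 13.35
tool_pos: [0.4887, 0.0609, 0.0927]
tcp_rot: [-2.326, -2.111, -0.0]
wrist_force: [0.2, -2.1, -0.8]
width: 0.27
grip_force: 39.3
```

Call:
apply_moves:
  fingers: [0.1,0.1,0.1,0.1]
  travel:
    - [0,0,0.02]
    - [0,0,0.02]
    - [0,0,0]
    - [0,0,0]
  rotation:
    - [0,0,0]
    - [0,0,0]
    - [0,0,0]
    - [0,0,0]

```text
time: 13.75
tool_pos: [0.4888, 0.0609, 0.0911]
tcp_rot: [2.326, 2.111, 0.0]
wrist_force: [-1.5, -2.4, 3.3]
width: 0.267
grip_force: 39.8
```

Call:
apply_moves:
  fingers: [0.1,0.1,0.1]
  travel:
    - [0,0,0.02]
    - [0,0,0]
    - [0,0,0]
  rotation:
    - [0,0,0]
    - [0,0,0]
    - [0,0,0]

```text
time: 14.05
tool_pos: [0.4888, 0.061, 0.091]
tcp_rot: [-2.326, -2.111, -0.0]
wrist_force: [-4.4, -1.9, 10.1]
width: 0.27
grip_force: 40.7
```

Call:
apply_moves:
  fingers: [0.5,0.5,0.5,0.5,0.5,0.5,0.5,0.5,0.5,0.5,0.5]
  travel:
    - [0,0,0]
    - [0,0,0]
    - [0,0,0]
    - [0,0,-0.1]
    - [0,0,-0.3]
    - [0,0,-0.5]
    - [0,0,-0.5]
    - [0,0,-0.5]
    - [0,0,-0.5]
    - [0,0,-0.5]
    - [0,0,0]
  rotation:
    - [0,0,0]
    - [0,0,0]
    - [0,0,0]
    - [0,0,0]
    - [0,0,0]
    - [0,0,0]
    - [0,0,0]
    - [0,0,0]
    - [0,0,0]
    - [0,0,0]
    - [0,0,0]

```text
time: 15.15
tool_pos: [0.4914, 0.0612, 0.2393]
tcp_rot: [2.323, 2.108, 0.01]
wrist_force: [0.3, 1.4, 0.1]
width: 0.501
grip_force: 0.0
```

Run:
```python
from m import *
for i in range(3): c=read_camera('wrist')
to([.4575,-.273,.235])
cv2.imwrite('pics/w4.png',c['image'][100:340,160:480,::-1])
print('head top/under pred',proj(c,[.4898,.0604,.125]).round(1),proj(c,[.4898,.0604,.085]).round(1))
for r in regions_of('wrist','thick_probe')[:2]: print(r['p'],r['bbox'])
for r in tip_of('wrist','thick_probe')[:2]: print(r['p'],r['location'],at_z(c,r['location'],.085))
```

```text
t 15.3 tcp [0.4882 0.0609 0.234 ] yaw -5.54 z [-0.0009  0.0001 -1.    ] w 0.5 F [-0.1  0.2  0.1] units [-6.706  0.033 -0.019]
head top/under pred [312.  235.9] [312.  221.6]
0.86 [293.6, 208.1, 32.3, 42.7]
0.81 [428.9, 413.8, 39.1, 66.2]
0.92 [310.6, 218.9] [0.4888 0.063  0.085 ]
0.8 [445.6, 440.9] [ 0.6134 -0.2064  0.085 ]
```

View pics/w4.png

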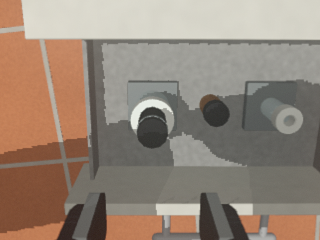

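The picture shows the thick probe's head seated on the wide collar at crop (152,125), and the probe standing upright. Next is the thin probe.

Call:
apply_moves:
  fingers: [0.5,0.5,0.5,0.5,0.5,0.5,0.5,0.5,0.5,0.5,0.5,0.5]
  travel:
    - [-0.3,0,0]
    - [-0.6,0,0]
    - [-0.6,0,0]
    - [-0.6,0,0]
    - [-0.6,0,0]
    - [-0.6,0,0]
    - [-0.6,0,0]
    - [-0.6,0,0]
    - [-0.6,0,0]
    - [-0.6,0,0]
    - [-0.6,0,0]
    - [-0.4,0,0]
  rotation:
    - [0,0,0]
    - [0,0,0]
    - [0,0,0]
    - [0,0,0]
    - [0,0,0]
    - [0,0,0]
    - [0,0,0]
    - [0,0,0]
    - [0,0,0]
    - [0,0,0]
    - [0,0,0]
    - [0,0,0]

```text
time: 16.6
tool_pos: [0.4553, -0.2739, 0.233]
tcp_rot: [-2.326, -2.108, 0.002]
wrist_force: [-0.2, -0.0, -1.6]
width: 0.5
grip_force: 0.0
```

Run:
```python
from m import *
for i in range(4): c=read_camera('wrist')
to([.4575,-.273,.0765])
for r in regions_of('wrist','thin_probe')[:2]:
    ys,xs=np.nonzero(r['mask']);print(r['p'],r['bbox'],at_z(c,(xs.mean(),ys.mean()),.092))
for r in tip_of('wrist','thin_probe')[:2]: print(r['p'],r['location'],at_z(c,r['location'],.072))
print('pred top/under',proj(c,[.4575,-.273,.112]).round(1),proj(c,[.4575,-.273,.072]).round(1))
cv2.imwrite('pics/w5.png',cv2.resize(c['image'][160:300,240:400],None,fx=3.5,fy=3.5,interpolation=2)[:,:,::-1])
```

```text
t 16.8 tcp [ 0.4557 -0.2721  0.2333] yaw -5.61 z [-0.0021  0.0021 -1.    ] w 0.497 F [-0.1  0.7 -0.5] units [-0.02   0.046  3.136]
0.93 [303.1, 210.2, 19.9, 26.5] [ 0.4574 -0.274   0.092 ]
0.73 [311.5, 217.5] [ 0.4553 -0.2724  0.072 ]
pred top/under [314.1 231.1] [314.  217.9]
```

View pics/w5.png

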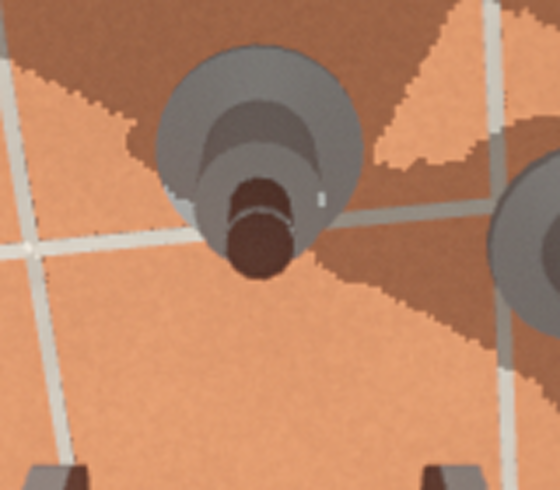

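The crop shows the thin probe's black head top at crop (261,243), which agrees with the prediction. I'll descend and grip.

Call:
apply_moves:
  fingers: [0.5,0.5,0.5,0.5,0.5,0.5,0.5,0.5,0.5,0.5]
  travel:
    - [0,0.045,0]
    - [0,0,0.4]
    - [0,0,0.5]
    - [0,0,0.5]
    - [0,0,0.5]
    - [0,0,0.5]
    - [0,0,0.4]
    - [0,0,0.2]
    - [0,0,0.13]
    - [0,0,0]
  rotation:
    - [0,0,0]
    - [0,0,0]
    - [0,0,0]
    - [0,0,0]
    - [0,0,0]
    - [0,0,0]
    - [0,0,0]
    - [0,0,0]
    - [0,0,0]
    - [0,0,0]

```text
time: 17.9
tool_pos: [0.4586, -0.2723, 0.078]
tcp_rot: [-2.325, -2.112, 0.0]
wrist_force: [-0.1, 0.3, -0.1]
width: 0.504
grip_force: 0.0
```

Call:
apply_moves:
  fingers: [0,0,0,0,0,0,0,0]
  newtons: 40
  travel:
    - [0,0,0]
    - [0,0,0]
    - [0,0,0]
    - [0,0,0]
    - [0,0,0]
    - [0,0,0]
    - [0,0,0]
    - [0,0,0]
  rotation:
    - [0,0,0]
    - [0,0,0]
    - [0,0,0]
    - [0,0,0]
    - [0,0,0]
    - [0,0,0]
    - [0,0,0]
    - [0,0,0]

```text
time: 18.7
tool_pos: [0.4583, -0.2731, 0.0796]
tcp_rot: [2.326, 2.111, -0.001]
wrist_force: [-4.1, 0.3, 4.9]
width: 0.17
grip_force: 39.0
```

Call:
apply_moves:
  fingers: [0,0,0,0,0,0,0,0,0,0]
  travel:
    - [0,0,-0.1]
    - [0,0,-0.3]
    - [0,0,-0.4]
    - [0,0,-0.4]
    - [0,0,-0.4]
    - [0,0,-0.4]
    - [0,0,-0.4]
    - [0,0,-0.4]
    - [0,0,-0.4]
    - [0,0,0]
  rotation:
    - [0,0,0]
    - [0,0,0]
    - [0,0,0]
    - [0,0,0]
    - [0,0,0]
    - [0,0,0]
    - [0,0,0]
    - [0,0,0]
    - [0,0,0]
    - [0,0,0]

```text
time: 19.7
tool_pos: [0.4611, -0.2742, 0.2434]
tcp_rot: [2.32, 2.106, 0.004]
wrist_force: [1.2, -0.3, 0.1]
width: 0.173
grip_force: 38.9
```

Call:
apply_moves:
  fingers: [0,0,0,0,0,0,0,0,0,0,0,0]
  travel:
    - [0.3,0.1,0]
    - [0.6,0.2,0]
    - [0.6,0.2,0]
    - [0.6,0.22,0]
    - [0.6,0.22,0]
    - [0.6,0.22,0]
    - [0.6,0.22,0]
    - [0.6,0.22,0]
    - [0.6,0.22,0]
    - [0.6,0.22,0]
    - [0.6,0.22,0]
    - [0.38,0.1,0]
  rotation:
    - [0,0,0]
    - [0,0,0]
    - [0,0,0]
    - [0,0,0]
    - [0,0,0]
    - [0,0,0]
    - [0,0,0]
    - [0,0,0]
    - [0,0,0]
    - [0,0,0]
    - [0,0,0]
    - [0,0,0]

```text
time: 20.9
tool_pos: [0.6082, 0.0515, 0.2366]
tcp_rot: [-2.323, -2.112, 0.001]
wrist_force: [0.2, 0.4, -0.4]
width: 0.175
grip_force: 38.9
```

Run:
```python
from m import *
for i in range(4): c=read_camera('wrist')
to([.609,.0481,.166])
h=proj(c,[.609,.0481,.085]);print('hole pred',h)
x,y=h.astype(int);x0,y0=max(x-28,0),max(y-28,0)
try: collars([(x0,y0,x+28,y+28)],c,175)
except Exception as e: print(e)
```

```text
t 21.1 tcp [0.6074 0.0491 0.2369] yaw -5.45 z [-0.0024 -0.0003 -1.    ] w 0.173 F [0.5 0.1 0.2] units [-0.017  0.036  1.418]
hole pred [313.5503 222.7157]
collar [312.9 216.1] [16.3 25.8] [0.609  0.0541 0.085 ]
```

Call:
apply_moves:
  fingers: [0,0,0,0,0,0,0,0,0]
  travel:
    - [-0.015,0.035,0]
    - [0,0,0.25]
    - [0,0,0.3]
    - [0,0,0.3]
    - [0,0,0.3]
    - [0,0,0.25]
    - [0,0,0]
    - [0,0,0]
    - [0,0,0]
  rotation:
    - [0,0,0]
    - [0,0,0]
    - [0,0,0]
    - [0,0,0]
    - [0,0,0]
    - [0,0,0]
    - [0,0,0]
    - [0,0,0]
    - [0,0,0]

```text
time: 22.0
tool_pos: [0.6107, 0.0474, 0.1691]
tcp_rot: [2.325, 2.111, 0.002]
wrist_force: [0.3, -0.3, 0.1]
width: 0.175
grip_force: 38.9
```

Run:
```python
from m import *
for i in range(3): c=read_camera('wrist')
to([.609,.0481,.166])
s=read_state();p=np.array(s['tool_pos'])
print('tip pred',proj(c,p-[0,0,.0636]).round(1),'hole pred',proj(c,[.609,.0481,.085]).round(1))
cv2.imwrite('pics/w6.png',cv2.resize(c['image'][190:310,240:380],None,fx=5,fy=5,interpolation=2)[:,:,::-1])
```

```text
t 22.15 tcp [0.6107 0.0475 0.1694] yaw -5.53 z [ 0.0019  0.0001 -1.    ] w 0.175 F [-0.6  0.   0.1] units [ 0.01  -0.035  0.067]
tip pred [310.4 257.8] hole pred [308.  246.1]
```

View pics/w6.png

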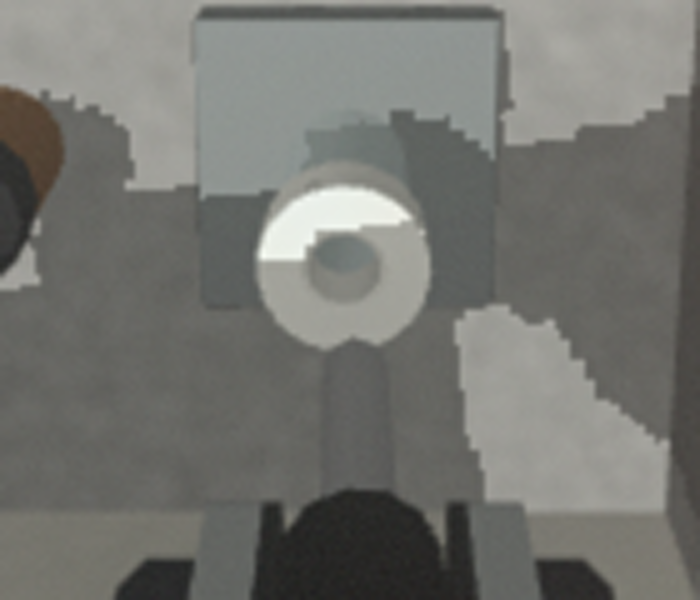

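Run:
```python
from m import *
for i in range(2): c=read_camera('wrist')
h=at_z(c,(308.8,243.4),.085);t=at_z(c,(310.8,258.2),.1694-.0636)
print(h,t);to([.6107+h[0]-t[0],.0475+h[1]-t[1],.1694])
b=c['image'][190:310,240:380].astype(np.uint8)
g=cv2.Canny(cv2.cvtColor(b,cv2.COLOR_RGB2GRAY),40,90)
ys,xs=np.nonzero(g);r=np.hypot(xs-68.8,ys-53.4);k=(r>15)&(r<19)&(ys<70);e=cv2.fitEllipse(np.c_[xs[k],ys[k]].astype(np.float32));print(k.sum(),np.array(e[0])+[240,190],e[1])
```

```text
[0.6095 0.05   0.085 ] [0.6107 0.0473 0.1058]
t 22.25 tcp [0.6105 0.0474 0.1691] yaw -5.54 z [ 0.0013  0.0001 -1.    ] w 0.172 F [-0.5 -0.1  0.6] units [ 0.055 -0.024 -0.007]
117 [308.5932 243.1671] (32.671905517578125, 35.13973617553711)
```

The crop shows the tip at (354,338) and the collar centre at (344,267), so the correction is about 2.5 mm forward and 1.2 mm left. I'll apply that and insert.

Call:
apply_moves:
  fingers: [0,0,0,0,0,0,0,0,0]
  travel:
    - [0.05,-0.024,0]
    - [0,0,0]
    - [0,0,0.15]
    - [0,0,0.15]
    - [0,0,0.15]
    - [0,0,0.1]
    - [0,0,0.1]
    - [0,0,0]
    - [0,0,0]
  rotation:
    - [0,0,0]
    - [0,0,0]
    - [0,0,0]
    - [0,0,0]
    - [0,0,0]
    - [0,0,0]
    - [0,0,0]
    - [0,0,0]
    - [0,0,0]

```text
time: 23.15
tool_pos: [0.609, 0.0499, 0.1356]
tcp_rot: [-2.326, -2.111, 0.0]
wrist_force: [0.3, -0.7, 0.2]
width: 0.175
grip_force: 39.0
```

Call:
apply_moves:
  fingers: [0,0,0,0,0,0,0,0]
  travel:
    - [0,0,0.12]
    - [0,0,0.12]
    - [0,0,0.12]
    - [0,0,0.12]
    - [0,0,0.12]
    - [0,0,0.12]
    - [0,0,0]
    - [0,0,0]
  rotation:
    - [0,0,0]
    - [0,0,0]
    - [0,0,0]
    - [0,0,0]
    - [0,0,0]
    - [0,0,0]
    - [0,0,0]
    - [0,0,0]

```text
time: 23.95
tool_pos: [0.6089, 0.05, 0.0995]
tcp_rot: [-2.326, -2.111, 0.001]
wrist_force: [0.4, -0.2, -1.0]
width: 0.171
grip_force: 39.0
```

Call:
apply_moves:
  fingers: [0,0,0,0,0]
  travel:
    - [0,0,0.04]
    - [0,0,0.04]
    - [0,0,0.04]
    - [0,0,0]
    - [0,0,0]
  rotation:
    - [0,0,0]
    - [0,0,0]
    - [0,0,0]
    - [0,0,0]
    - [0,0,0]

```text
time: 24.45
tool_pos: [0.609, 0.05, 0.0937]
tcp_rot: [-2.326, -2.111, 0.0]
wrist_force: [-0.1, 0.4, -0.6]
width: 0.173
grip_force: 39.0
```

Call:
apply_moves:
  fingers: [0,0,0,0]
  travel:
    - [0,0,0.02]
    - [0,0,0.02]
    - [0,0,0]
    - [0,0,0]
  rotation:
    - [0,0,0]
    - [0,0,0]
    - [0,0,0]
    - [0,0,0]

```text
time: 24.85
tool_pos: [0.6093, 0.05, 0.0926]
tcp_rot: [2.326, 2.111, 0.001]
wrist_force: [-2.4, -0.0, 5.6]
width: 0.171
grip_force: 39.7
```

Call:
apply_moves:
  fingers: [0,0,0]
  travel:
    - [0,0,0.02]
    - [0,0,0]
    - [0,0,0]
  rotation:
    - [0,0,0]
    - [0,0,0]
    - [0,0,0]

```text
time: 25.15
tool_pos: [0.6094, 0.05, 0.0925]
tcp_rot: [2.326, 2.111, 0.001]
wrist_force: [-4.7, -0.4, 10.3]
width: 0.176
grip_force: 40.3
```

Both are seated. I'll release, lift and check the thin probe before pushing the drawer.

Call:
apply_moves:
  fingers: [0.4,0.4,0.4,0.4,0.4,0.4,0.4,0.4,0.4,0.4,0.4]
  travel:
    - [0,0,0]
    - [0,0,0]
    - [0,0,0]
    - [0,0,-0.1]
    - [0,0,-0.3]
    - [0,0,-0.5]
    - [0,0,-0.5]
    - [0,0,-0.5]
    - [0,0,-0.5]
    - [0,0,-0.5]
    - [0,0,0]
  rotation:
    - [0,0,0]
    - [0,0,0]
    - [0,0,0]
    - [0,0,0]
    - [0,0,0]
    - [0,0,0]
    - [0,0,0]
    - [0,0,0]
    - [0,0,0]
    - [0,0,0]
    - [0,0,0]

```text
time: 26.25
tool_pos: [0.6121, 0.0501, 0.2422]
tcp_rot: [2.321, 2.107, 0.012]
wrist_force: [1.4, -0.8, 0.5]
width: 0.401
grip_force: 0.0
```

Call:
apply_moves:
  fingers: [0.2,0,0,0,0,0,0,0,0]
  travel:
    - [-0.3,-0.1,0]
    - [-0.5,-0.2,0]
    - [-0.5,-0.2,0]
    - [-0.5,-0.2,0]
    - [-0.5,-0.2,0]
    - [-0.5,-0.2,0]
    - [-0.5,-0.1,0]
    - [0,0,0]
    - [0,0,0]
  rotation:
    - [0,0,0]
    - [0,0,0]
    - [0,0,0]
    - [0,0,0]
    - [0,0,0]
    - [0,0,0]
    - [0,0,0]
    - [0,0,0]
    - [0,0,0]

```text
time: 27.15
tool_pos: [0.5321, -0.1091, 0.2346]
tcp_rot: [-2.327, -2.108, 0.002]
wrist_force: [0.6, 0.4, -0.6]
width: 0.0
grip_force: 0.0
```

Run:
```python
from m import *
for i in range(3): c=read_camera('wrist')
to([.533,-.1087,.079])
for k,q in (('thick_probe',(.489,.061)),('thin_probe',(.609,.05))):
    print(k,'pred',proj(c,[*q,.085]).round(1),proj(c,[*q,.125]).round(1))
    for r in regions_of('wrist',k)[:3]: print('  ',round(r['p'],2),r['bbox'])
for r in tip_of('wrist','drawer_handle')[:2]: print('handle',r['p'],r['location'],at_z(c,r['location'],.088))
cv2.imwrite('pics/w7.png',c['image'][:,:,::-1])
```

```text
t 27.3 tcp [ 0.5332 -0.1079  0.2352] yaw -5.51 z [-0.0009  0.0006 -1.    ] w -0.0 F [-0.   1.  -0.3] units [-0.018  0.001  3.124]
thick_probe pred [229.1   5.2] [214.6 -15.1]
   0.91 [207.8, 1.6, 37.3, 22.2]
   0.85 [395.9, 300.8, 37.6, 59.7]
   0.77 [349.6, 297.7, 25.7, 53.0]
thin_probe pred [394.   4.] [408.  -16.5]
   0.71 [386.5, 0.0, 24.5, 16.5]
handle 0.89 [312.2, 164.7] [ 0.5383 -0.0597  0.088 ]
```

View pics/w7.png

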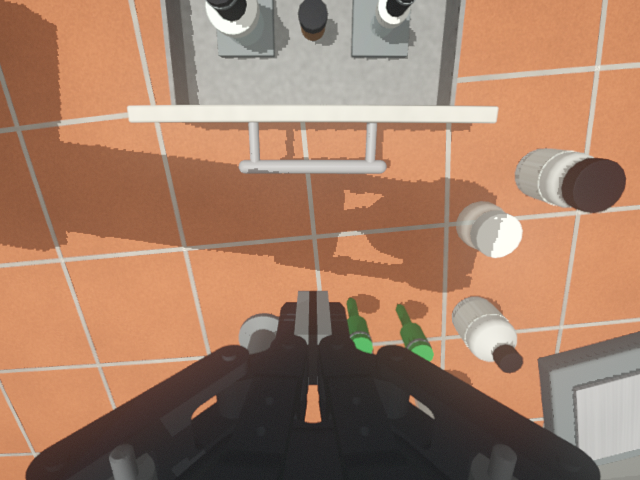

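The picture shows both black heads seated in their collars at (230,8) and (395,8), and the handle bar at (312,166). The fingers are shut and their way down is clear. I'll descend in front of the handle and push.

Call:
apply_moves:
  fingers: [0,0,0,0,0,0,0,0,0]
  travel:
    - [0,0,0.3]
    - [0,0,0.5]
    - [0,0,0.5]
    - [0,0,0.5]
    - [0,0,0.5]
    - [0,0,0.5]
    - [0,0,0.35]
    - [0,0,0]
    - [0,0,0]
  rotation:
    - [0,0,0]
    - [0,0,0]
    - [0,0,0]
    - [0,0,0]
    - [0,0,0]
    - [0,0,0]
    - [0,0,0]
    - [0,0,0]
    - [0,0,0]

```text
time: 28.35
tool_pos: [0.5329, -0.1081, 0.0775]
tcp_rot: [-2.325, -2.111, 0.001]
wrist_force: [-1.1, -1.0, -0.1]
width: 0.0
grip_force: 0.0
```

Call:
apply_moves:
  fingers: [0,0,0,0,0,0,0]
  travel:
    - [0.15,0,0]
    - [0.15,0,0]
    - [0.15,0,0]
    - [0.15,0,0]
    - [0.15,0,0]
    - [0.15,0,0]
    - [0.15,0,0]
  rotation:
    - [0,0,0]
    - [0,0,0]
    - [0,0,0]
    - [0,0,0]
    - [0,0,0]
    - [0,0,0]
    - [0,0,0]

```text
time: 29.05
tool_pos: [0.539, -0.0559, 0.0788]
tcp_rot: [2.325, 2.111, 0.001]
wrist_force: [0.2, -3.0, 1.8]
width: 0.001
grip_force: 1.6
```

Call:
apply_moves:
  fingers: [0,0,0,0,0,0,0,0,0,0]
  travel:
    - [0.2,0,0]
    - [0.2,0,0]
    - [0.2,0,0]
    - [0.2,0,0]
    - [0.2,0,0]
    - [0.2,0,0]
    - [0.2,0,0]
    - [0.2,0,0]
    - [0.2,0,0]
    - [0.2,0,0]
  rotation:
    - [0,0,0]
    - [0,0,0]
    - [0,0,0]
    - [0,0,0]
    - [0,0,0]
    - [0,0,0]
    - [0,0,0]
    - [0,0,0]
    - [0,0,0]
    - [0,0,0]

```text
time: 30.05
tool_pos: [0.5481, 0.0441, 0.0782]
tcp_rot: [-2.326, -2.111, 0.0]
wrist_force: [2.2, -4.0, 0.7]
width: 0.0
grip_force: 1.7
```

Call:
apply_moves:
  fingers: [0,0,0,0,0]
  travel:
    - [0.1,0,0]
    - [0.1,0,0]
    - [0.1,0,0]
    - [0.1,0,0]
    - [0,0,0]
  rotation:
    - [0,0,0]
    - [0,0,0]
    - [0,0,0]
    - [0,0,0]
    - [0,0,0]

```text
time: 30.55
tool_pos: [0.5497, 0.0632, 0.0781]
tcp_rot: [-2.326, -2.112, 0.002]
wrist_force: [0.4, -3.9, 1.1]
width: 0.001
grip_force: 1.9
```

Call:
apply_moves:
  fingers: [0,0,0,0,0,0]
  travel:
    - [0.1,0,0]
    - [0.1,0,0]
    - [0.06,0,0]
    - [0.06,0,0]
    - [0.06,0,0]
    - [0,0,0]
  rotation:
    - [0,0,0]
    - [0,0,0]
    - [0,0,0]
    - [0,0,0]
    - [0,0,0]
    - [0,0,0]

```text
time: 31.15
tool_pos: [0.5498, 0.0642, 0.0783]
tcp_rot: [2.305, 2.108, -0.04]
wrist_force: [-3.4, -66.2, 11.5]
width: -0.001
grip_force: 33.1
```

Call:
apply_moves:
  fingers: [0,0,0,0,0]
  travel:
    - [0.05,0,0]
    - [0.05,0,0]
    - [0.05,0,0]
    - [0,0,0]
    - [0,0,0]
  rotation:
    - [0,0,0]
    - [0,0,0]
    - [0,0,0]
    - [0,0,0]
    - [0,0,0]

```text
time: 31.65
tool_pos: [0.5498, 0.0645, 0.0784]
tcp_rot: [2.298, 2.105, -0.054]
wrist_force: [-5.7, -90.8, 15.3]
width: -0.001
grip_force: 45.0
```

That is a firm stop, so the drawer is likely home. I'll back off and rise.

Call:
apply_moves:
  fingers: [0,0,0,0,0,0,0,0,0,0]
  travel:
    - [-0.2,0,0]
    - [-0.3,0,0]
    - [-0.3,0,0]
    - [-0.4,0,0]
    - [-0.4,0,0]
    - [-0.2,0,0]
    - [0,0,-0.5]
    - [0,0,-0.5]
    - [0,0,-0.5]
    - [0,0,0]
  rotation:
    - [0,0,0]
    - [0,0,0]
    - [0,0,0]
    - [0,0,0]
    - [0,0,0]
    - [0,0,0]
    - [0,0,0]
    - [0,0,0]
    - [0,0,0]
    - [0,0,0]

```text
time: 32.65
tool_pos: [0.5469, 0.0011, 0.1573]
tcp_rot: [2.322, 2.109, 0.01]
wrist_force: [1.1, -0.1, 1.0]
width: -0.004
grip_force: 0.0
```

Run:
```python
from m import *
for i in range(3): c=read_camera('wrist')
to([.5,0,.1])
for n in ('wrist','scene','side'):
    c=read_camera(n)
    for r in tip_of(n,'drawer_handle')[:1]: print(n,'handle',round(r['p'],2),r['location'],at_z(c,r['location'],.088))
    for k in ('thick_probe','thin_probe'):
        for r in regions_of(n,k)[:3]: print('  ',k,round(r['p'],2),r['bbox'])
    if n=='wrist':
        g=c['image'].mean(2)
        for col in (300,): print(g[0:300:5,col].astype(int))
    cv2.imwrite(f'pics/end_{n}.png',c['image'][:,:,::-1])
```

```text
t 32.8 tcp [0.5433 0.0008 0.1524] yaw -5.5 z [-0.0012  0.0006 -1.    ] w 0.003 F [-1.   0.2 -0.6] units [-0.099 -0.86   1.049]
wrist handle 0.58 [311.5, 127.2] [0.5514 0.0794 0.088 ]
   thick_probe 0.73 [37.3, 0.0, 557.4, 135.4]
[111 118 114 117 116 119 162 169 233 232 225 117 121 123 122 123 111 112
 160 159 160 156 161 158 194 211 197 152 114 162 159 161 161 161 159 164
 160 161 162 155 156 160 159 117 136 136 138 139 139 137 136 137 139 130
 115 104 104 103 107 116]
scene handle 0.56 [379.3, 274.6] [0.5594 0.0891 0.088 ]
   thick_probe 0.81 [243.5, 219.0, 13.6, 26.9]
   thick_probe 0.63 [264.5, 206.4, 12.3, 27.1]
side handle 0.77 [311.4, 199.4] [0.5469 0.09   0.088 ]
   thick_probe 0.72 [335.9, 289.9, 15.1, 38.0]
   thick_probe 0.68 [365.2, 288.6, 20.2, 39.5]
   thick_probe 0.39 [286.7, 172.7, 7.1, 9.2]
   thin_probe 0.65 [399.3, 334.5, 45.3, 59.4]
```

Run:
```python
from m import *
c=read_camera('wrist');g=c['image'].mean(2)
u=np.array([.0967,.9953]);h=np.array([.5514,.0794])
# contact-based handle: TCP at stop + 11+5 mm
hc=np.array([.5498,.0645])+.016*u
for nm,h in (('net',h),('contact',hc)):
    print(nm,h,'roof edge',proj(c,[*(h+.047*u),.152]).round(1),'roof low edge',proj(c,[*(h+.047*u),.14]).round(1),'plate back top',proj(c,[*(h+.047*u),.105]).round(1),'plate front top',proj(c,[*(h+.035*u),.105]).round(1),'plate bottom',proj(c,[*(h+.035*u),.01]).round(1),'bar',proj(c,[*h,.09]).round(1))
x=330
for i in range(0,150,2): print(i,c['image'][i,x].tolist(),end='; ')
w=cv2.imread('pics/w2.png').mean(2);E=np.array(c['extrinsics'])
# roof edge in w2: shift camera by TCP difference
s=read_state();R0=E[:3,:3];C=-R0.T@E[:3,3]+np.array([.5491,.0168,.2362])-s['tool_pos']
c2=dict(c);E2=E.copy();E2[:3,3]=-R0@C;c2['extrinsics']=E2
for x in (150,310,500):
    col=w[60:100,x];i=np.abs(np.diff(col)).argmax()+60.5;p=at_z(c2,(x,i),.152);print('\nw2 edge',x,i,p, 'along u',p[:2]@u, 'handle now',hc@u)
```

```text
net [0.5514 0.0794] roof edge [308.5 -10.3] roof low edge [308.9   0.8] plate back top [309.6  24.6] plate front top [309.7  51.9] plate bottom [310.7  76.2] bar [310.1 125.8]
contact [0.5513 0.0804] roof edge [308.1 -13.6] roof low edge [308.5  -2.2] plate back top [309.3  22.3] plate front top [309.4  49.7] plate bottom [310.5  74.7] bar [309.8 123.9]
0 [116, 118, 112]; 2 [120, 119, 116]; 4 [119, 120, 115]; 6 [120, 120, 116]; 8 [121, 122, 117]; 10 [125, 123, 119]; 12 [122, 123, 118]; 14 [121, 121, 116]; 16 [121, 120, 115]; 18 [118, 119, 114]; 20 [120, 120, 116]; 22 [123, 124, 117]; 24 [126, 125, 119]; 26 [171, 169, 158]; 28 [169, 168, 156]; 30 [176, 173, 163]; 32 [241, 240, 228]; 34 [242, 240, 228]; 36 [241, 239, 229]; 38 [241, 239, 228]; 40 [241, 239, 228]; 42 [242, 240, 229]; 44 [242, 240, 229]; 46 [242, 240, 229]; 48 [241, 239, 228]; 50 [216, 214, 203]; 52 [144, 141, 130]; 54 [128, 126, 116]; 56 [128, 126, 116]; 58 [127, 125, 115]; 60 [131, 128, 118]; 62 [128, 125, 115]; 64 [129, 125, 116]; 66 [128, 125, 115]; 68 [129, 124, 114]; 70 [130, 126, 117]; 72 [131, 128, 117]; 74 [130, 
[... 345 characters left out ...]
12]; 110 [218, 151, 111]; 112 [220, 153, 113]; 114 [217, 150, 112]; 116 [176, 170, 168]; 118 [196, 193, 189]; 120 [206, 202, 199]; 122 [210, 207, 204]; 124 [217, 214, 212]; 126 [213, 210, 207]; 128 [204, 202, 198]; 130 [196, 192, 189]; 132 [182, 176, 173]; 134 [154, 147, 143]; 136 [153, 104, 81]; 138 [163, 108, 79]; 140 [221, 154, 112]; 142 [221, 153, 112]; 144 [218, 151, 110]; 146 [218, 152, 110]; 148 [220, 154, 112]; 
w2 edge 150 78.5 [0.4635 0.1329 0.152 ] along u 0.1771339854568282 handle now 0.13336207768

w2 edge 310 78.5 [0.559 0.123 0.152] along u 0.17645044001122648 handle now 0.13336207768

w2 edge 500 80.5 [0.6728 0.1116 0.152 ] along u 0.17609956429904935 handle now 0.13336207768
```

The cabinet front lies 43–47 mm behind the handle bar, matching the 47 mm expected at home, and the drawer hit a hard stop there. The robot is clear of everything, so I'm handing in.

```bash
python3 -c "
from workcell import *
print(finish_job())"
```

```text
the job is handed in; nothing more can be done
None
```

I put the thick probe in the wide vial and the thin probe in the narrow vial, both seated on their rims, then pushed the drawer in to a hard stop that matches fully home by measurement and handed the job in at about 33 s; the judge's verdict wasn't shown, and that final push reached about 91 N at the wrist, under the 120 N limit.

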